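Square the rosette turntable and lock it with the cam

ROBOT

A 6-joint arm with a two-finger parallel gripper is mounted at the origin on a cart in front of the work surface, level with it; the furniture and walls round the work are solid. World frame = base frame: x ahead of the robot, y to its left, z up, the work surface at z = 0. Lengths are in m, angles in rad, forces in N, time in s.
With the tool pointing down it reaches from about 0.275 to 0.825 m from the base axis. Payload 4.9 kg.
Tool frame: the origin (TCP) lies at the very end of the fingers, on their centre line; the grasp point (between the pads) lies 19 mm behind it; x points along the fingers, y is the direction in which the jaws open and shut, and the axes are right-handed (so a half turn about x gives the same grasp; the last joint's range is limited). The gripper opens to 85 mm and grips with 20 to 120 N. Pads are 22 mm wide; open, the fingers measure 114 mm over their backs; the gripper's body (76 mm by 85 mm) begins 54 mm behind the grasp point. The pads swing forward as they close: fully open they stand 13 mm farther back than shut.
Start: joints at [-1.313, 0.326, -0.193, 1.052, 0, 1.437], TCP at [0.21, -0.508, 0.231] pointing down, gripper open.
Joint ranges: [-2.65, 2.65], [-0.97, 1.79], [-1.3, 1.35], [-1.93, 2.1], [-1.47, 1.37], [-3.14, 3.14]. Speed limits (rad/s): [2.57, 2.57, 3.14, 3.14, 3.14, 3.14].

INTERFACE

Orientations are given as a rotation vector (axis times angle).
In Python, from rig import env, imaging gives the robot as it stands. The module is installed in compiled form; this text tells all that it offers.
- The arm moves only by the tool apply_moves, never from a script. Its argument "targets" is a list of rows, each a list of 3 entries, a list of its own where there are three numbers: the finger opening in mm, from 0 to 85.4, then the shift along the tool's x, y, z in mm, then the turn, a rotation vector about the tool's x, y, z in degrees. In form: [[jaw, [dx, dy, dz], [wx, wy, wz]], ...]. A call has 1 to 12 rows; each row shifts and turns the pose as measured when the row begins, along the tool's axes as they then stand; what a row does not reach is not made up. A row lasts 1/8 s, in which the tool goes at most 62.5 mm and 10.7 degrees, less where a joint would pass 70% of its speed; a pose out of reach is approached as far as the arm can. A call is refused whole if a number of a shift passes 62.5 or a number of a turn 10.7, either way. A call with a gripper value outside its range is refused whole. The fingers move at their own pace and stop on an object; the grip force is fixed at half the most. Time passes only in rows, so rows that do not move let the fingers close. It gives the time, the measured TCP pose, the force and the opening at its end, in the units of the state.
- env.get_state(): the state, without advancing time (a new reading comes with each control period).
- imaging.grab_frame(name): name is "scene" or "top" or "wrist"; returns a dict with "color" (420x560x3 uint8, red, green, blue), "fov_y" (degrees; the focal length in pixels is half the picture's height over the tangent of half this angle, whatever the lens; pixels are square), "cx", "cy" (the principal point, pixels), "rvec" (rotation vector, rad) and "tvec" (3), from world to camera coordinates, as OpenCV has them. Camera axes: x right, y down, z forward; pixel columns grow to the right and rows downward; lengths in m; the calibration is good to about 2 mm. The wrist camera is an equidistant fisheye: a pixel r from the principal point sees the ray r / f radians off the axis. A picture is of the moment at which its call begins. There is no depth.
- env.job_done(): hands the job in, once; it reports no verdict.
The state is a dict: "t": time; "joint_positions": joint angles; "joint_vel": joint speeds; "tau": joint torques, N m; "tcp_pos": TCP position; "tool_rot": TCP orientation; "force": force on the tool from outside, world axes, zero at the start; "moment": the same for the moment, N m; "opening": finger opening in m.
Only numpy, scipy, OpenCV 4.12 (cv2) and the standard library are available. Lean on these libraries where they do the work, as an engineer would, in place of code of your own. Each camera call takes 0.05 s, during which the arm holds its last target.

TASK

Lock the rosette turntable in its home position: swing the cam lever back to open the cam, turn the turntable by its peg until its flat edge faces the lock bar, and push the lock bar up until its headed stud is in the mouth of the cam. Then swing the cam lever over as far as it goes, so that the curved slot draws the stud in and the bar bears tight on the flat, and let go. Do not disturb the tin, the ebony blank or the wooden offcut lying round the fixture.

Things in the scene. Friction and masses are not known exactly. Their poses are not given: they have to be found in the camera images.
- fixture: Plywood fixture board fixed on the worktop, 18 mm thick, about 245 x 230 mm. Origin on the worktop (z = 0) under the turntable's axis. Its x axis is the way the lock bar slides when pushed in; its y axis points from the turntable's axis to the cam's side; z is up. 'Board' positions below are in this frame, in mm.
- turntable (a joint): Angle (rad) of the wooden turntable: 130 mm disc, one flat edge 48 mm from its vertical axis at board (0, 0), top 42 mm up. 0 = flat squarely faces the bar, peg at board (48, 0); grows anticlockwise from above; -1.6 to 1.6; starts at -1.3 to -0.6. Friction 0.06 Nm, stays where left. Over 0.3 rad off, its round edge stops the bar short; under that, the bar squares it.
- peg (a point): Point on the turntable's upright round peg (18 mm diameter, dark wood), 16 mm below the peg's top; the peg stands 40 mm tall on the disc, 48 mm from the turntable's axis, opposite the flat. May be gripped or pushed.
- bar (a joint): How far the lock bar (wood, 36 x 170 x 22 mm) is pushed in along board +x, 0 to 0.070 m; starts at 0.005 to 0.020; friction 2 N, stays where left. 0.042: stud stopped by the rim of a cam not open. 0.055: shoe meets the turntable's round edge. 0.062: stud in the mouth of the open cam, against its hub, as far as pushing goes. 0.066: shoe touches the flat. 0.068: fully drawn in by the cam.
- bar_grip (a point): Centre of the lock bar's upright handle, 20 mm below its top: dark wooden block 18 mm thick along the board's x, 60 mm wide along the board's y, standing 44 mm above the bar. May be gripped across its thickness or pushed.
- stud (a point): Top part of the upright headed steel stud on the tongue at the bar's cam end: neck 10 mm, head 18 mm diameter, head top 50 mm above the worktop. It moves with the bar on a line through the cam's axis.
- cam (a joint): Angle (rad) of the steel cam disc, 0 to 1.7, growing anticlockwise from above. 0 = lever at its stop, slot mouth facing the stud (it can enter below 0.2). Turned on with the stud in the mouth, the slot draws it about 6 mm to the axis by 1.3, then runs level to the stop at 1.7. Starts at 0.6 to 1.2 (mouth turned away). Friction 0.1 Nm, up to 0.4 when drawing; stays where left.
- cam_axis (a point): Point on the cam's vertical axis, at the top face of its 90 mm disc, 40 mm above the worktop; at board (-10, 114).
- cam_post (a point): Point on the round upright post of the cam lever (dark wood, 18 mm diameter, 40 mm tall), 17 mm below its top; it stands 62 mm from the cam's axis, on the lever arm, whose top is 50 mm above the worktop. With the cam at 0 it points 38 degrees clockwise from the board's x axis, seen from above. May be gripped or pushed.
- tuner_tin: Round tin with a dark blue lid, 72 mm across, 28 mm high, loose on the worktop; origin at the centre of its underside. Leave alone.
- bridge_blank: Black ebony blank 30 x 160 x 10 mm, loose on the worktop; origin at the centre of its underside. Leave alone.
- dowel: Pale square wooden offcut 16 x 130 x 12 mm, loose on the worktop; origin at the centre of its underside. Leave alone.
- shoe (a joint): How far (m) the sprung shoe on the bar's front is pressed back: steel strip with two slippery plastic buttons 56 mm apart that bears on the turntable's flat; 0 = free, 5 N per mm, at most 0.004.

How it is judged:
By the outcome, as a careful person would: the job done as asked, in the order asked, and still so for the second after the job is handed in, with the robot touching nothing.
It also fails if it takes over 58 s, if anything falls off the work surface, if the arm or the gripper's body presses on something with over 40 N, if the wrist force passes 120 N, or if a joint passes its speed limit or range.

## Working session

There is one attempt and no reset: what is moved stays moved. The work goes in short steps, Python scripts to look and compute and a tool call to move; the robot and the scene stay as the last step left them, time stands still between calls to the robot, and variables do not carry over. Pictures are saved under pics/ and viewed, and the job is handed in when it is done.

Besides the shell and the picture viewer there is one more tool, called after ">>>" by a JSON object that holds its "fn" and its "kwargs", one argument or row to a line. apply_moves: Moves the arm, as the interface text tells. Its arguments: {"type":"object","properties":{"targets":{"type":"array"}},"required":["targets"]}

```bash
mkdir -p pics
python3 - <<'E'
from rig import env, imaging
import cv2
print(env.get_state())
for n in("scene","top","wrist"):
    f=imaging.grab_frame(n); cv2.imwrite(f"pics/a_{n}.png",f["color"][:,:,::-1]); print(n,f["fov_y"],f["cx"],f["cy"],f["rvec"],f["tvec"])
E
```

```text
{'t': 0.0, 'joint_positions': array([-1.31319426e+00,  3.26930346e-01, -1.93592015e-01,  1.05203369e+00,
        1.09826039e-05,  1.43661154e+00]), 'joint_vel': array([ 1.63605881e-03,  3.04750747e-04,  4.83933859e-05, -5.31849035e-04,
        1.68627826e-03,  1.11271708e-03]), 'tau': array([ 1.29155142e-03, -4.43396688e+01,  2.62438595e+01,  1.53443991e-02,
       -6.43170551e-05, -2.17459211e-05]), 'tcp_pos': array([ 0.20987976, -0.5077324 ,  0.23050615]), 'tool_rot': array([ 2.00712517,  0.40010799, -2.00732481]), 'force': array([-1.3590901 ,  0.12019203, -0.23606564]), 'moment': array([ 0.00386781, -0.04974089, -0.02735485]), 'opening': 0.08554803571234006}
scene 48.531330118968306 269.51482663649284 214.0288805599953 [ 0.77790883 -2.45667831  1.29437326] [0.59855603 0.22020979 0.73534269]
top 56.19226736458474 278.8085458874767 205.42177842987573 [ 2.18458975 -2.16656402  0.18870043] [0.11689841 0.63800594 0.87421116]
wrist 65.70646984690485 280.6088562607109 203.7209762109831 [-2.37185344  1.58662392  0.26832142] [-0.54934273 -0.0430574   0.38134271]
```

View pics/a_scene.png

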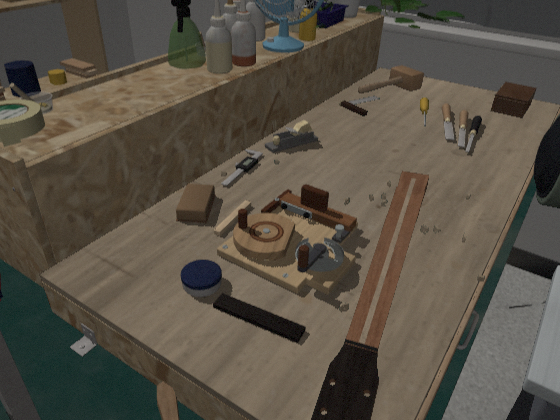

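View pics/a_top.png

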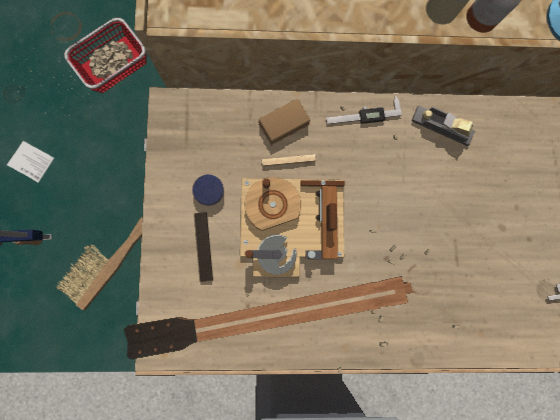

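View pics/a_wrist.png

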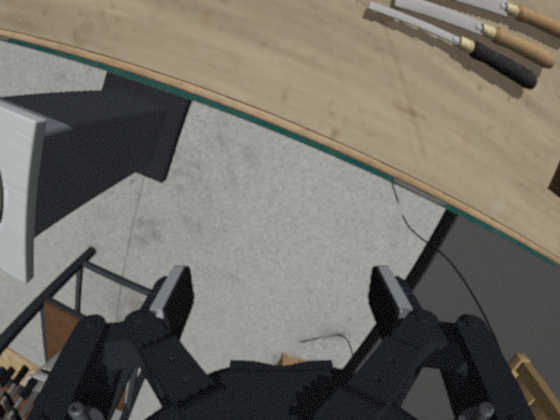

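```bash
cat > h.py <<'E'
import numpy as np, cv2
from rig import env, imaging
def cam(n):
    f=imaging.grab_frame(n); H=f["color"].shape[0]
    fl=H/2/np.tan(np.radians(f["fov_y"])/2)
    return f["color"],fl,np.array([f["cx"],f["cy"]]),cv2.Rodrigues(np.array(f["rvec"],float))[0],np.array(f["tvec"],float),n
def ray(c,u,v):
    _,fl,pp,R,t,n=c; d=(np.array([u,v])-pp)/fl
    if n=="wrist":
        r=np.hypot(*d); k=np.tan(r)/r if r>1e-9 else 1; d=d*k
    D=R.T@np.array([d[0],d[1],1.]); return -R.T@t,D
def onz(c,u,v,z):
    o,D=ray(c,u,v); return o+D*(z-o[2])/D[2]
def proj(c,P):
    _,fl,pp,R,t,n=c; q=R@np.array(P)+t
    if n=="wrist":
        r=np.hypot(q[0],q[1]); th=np.arctan2(r,q[2]); return pp+fl*th*q[:2]/r
    return pp+fl*q[:2]/q[2]
def tool():
    s=env.get_state(); return s,cv2.Rodrigues(np.array(s["tool_rot"],float))[0]
E
python3 - <<'E'
from h import *
c=cam("top"); im=c[0]
cv2.imwrite("pics/b_top.png",cv2.resize(im[150:300,180:370],None,fx=4,fy=4,interpolation=cv2.INTER_CUBIC)[:,:,::-1])
c2=cam("scene"); cv2.imwrite("pics/b_sc.png",cv2.resize(c2[0][170:320,200:380],None,fx=4,fy=4,interpolation=cv2.INTER_CUBIC)[:,:,::-1])
s,R=tool(); print(R.round(3)); print(-c[3].T@c[4], -c2[3].T@c2[4])
E
```

```text
[[-0.     0.382 -0.924]
 [ 0.001 -0.924 -0.382]
 [-1.    -0.001 -0.   ]]
[0.52005457 0.16246682 0.94239575] [0.23252915 0.74013847 0.58789096]
```

View pics/b_top.png

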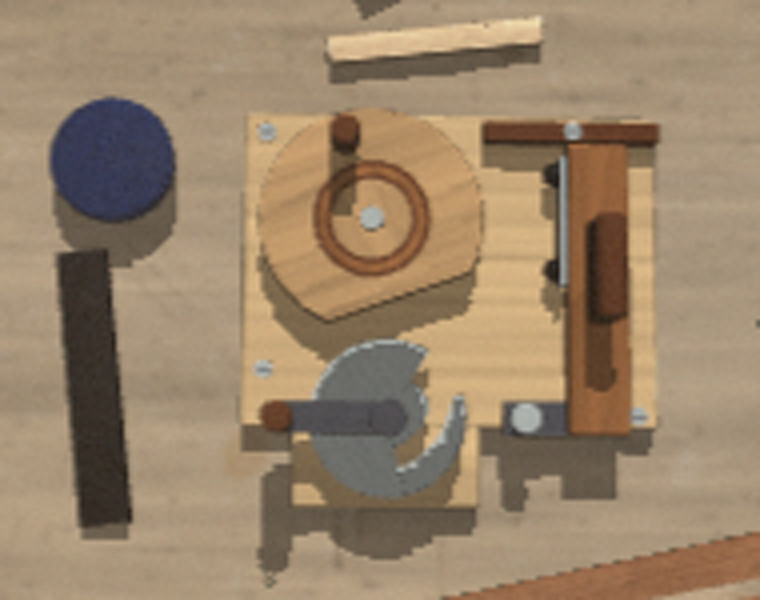

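View pics/b_sc.png

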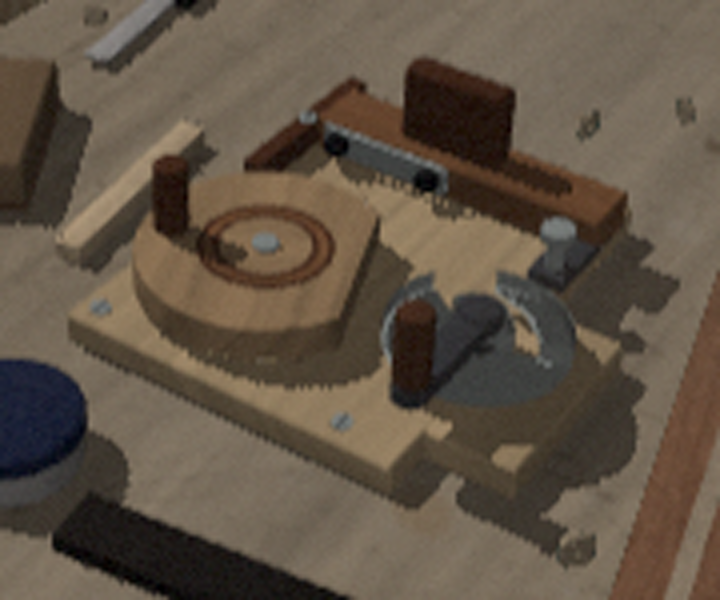

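```bash
cat >> h.py <<'E'
def crop(u,v): return 180+(u+.5)/4-.5,150+(v+.5)/4-.5
E
python3 - <<'E'
from h import *
c=cam("top")
P={}
for n,u,v,z in [("tt",371,216,.044),("peg",345,128,.082),("hub",391,417,.052),("post",276,413,.09),("stud",526,417,.05),("handle",612,267,.084),("tin",112,159,.028),("ebN",82,255,.01),("ebS",104,525,.01),("bdNW",247,114,.018),("bdSW",241,424,.018),("bdNE",657,120,.018),("dowL",330,42,.012),("dowR",541,24,.012),("neck",450,600,.02),("barT",598,143,.04),("barB",600,433,.04)]:
    P[n]=onz(c,*crop(u,v),z); print(n,P[n].round(4))
d=P["hub"]-P["tt"]; print(np.linalg.norm(d[:2]), np.hypot(10,114))
# fixture yaw
a=np.arctan2(d[1],d[0])-np.arctan2(114,-10); print("yaw",a, np.degrees(a))
e=P["bdSW"]-P["bdNW"]; print("yaw by edge",np.degrees(np.arctan2(e[1],e[0]))-90)
Rz=lambda a:np.array([[np.cos(a),-np.sin(a)],[np.sin(a),np.cos(a)]])
for n in P: print(n,(1000*Rz(a).T@(P[n]-P["tt"])[:2]).round(1))
q=P["post"]-P["hub"]; print(np.linalg.norm(q[:2]),"cam", np.arctan2(*(Rz(a).T@q[:2])[::-1])+np.radians(38))
q=P["peg"]-P["tt"]; print(np.linalg.norm(q[:2]),"tt", np.arctan2(*(Rz(a).T@q[:2])[::-1]))
E
```

```text
tt [0.6403 0.1373 0.044 ]
peg [0.6843 0.1532 0.082 ]
hub [0.5254 0.1254 0.052 ]
post [0.5269 0.1888 0.09  ]
stud [0.5258 0.0489 0.05  ]
handle [0.608  0.0051 0.084 ]
tin [0.6743 0.2886 0.028 ]
ebN [0.6196 0.3071 0.01  ]
ebS [0.4626 0.2896 0.01  ]
bdNW [0.7042 0.2109 0.018 ]
bdSW [0.521  0.2112 0.018 ]
bdNE [ 0.7041 -0.0354  0.018 ]
dowL [0.7504 0.162  0.012 ]
dowR [0.7638 0.0337 0.012 ]
neck [0.4213 0.0895 0.02  ]
barT [0.6855 0.0044 0.04  ]
barB [0.517  0.0051 0.04  ]
0.11554294112714387 114.43775600735974
yaw -4.696943040650053 -269.1150128425919
yaw by edge 89.91717090143939
tt [0. 0.]
peg [ 15.2 -44.3]
hub [-10.1 115.1]
post [ 53.2 112.6]
stud [-86.6 115.8]
handle [-131.7   34.3]
tin [150.8 -36.4]
ebN [170.1  18. ]
ebS [155.  175.3]
bdNW [ 72.6 -65.1]
bdSW [ 75.7 118.1]
bdNE [-173.6  -61.1]
dowL [  23.  -110.5]
dowR [-105.5 -121.9]
neck [-44.4 219.7]
barT [-133.6  -43.2]
barB [-130.2  125.3]
0.06336893747136799 cam 0.623228033415398
0.04683225719491103 tt -1.2403617665615883
```

```bash
cat >> h.py <<'E'
def rows(segs,jaw):
    """segs: list of (world xyz in m, yaw deg) way points, one row each"""
    s,R=tool(); p=np.array(s["tcp_pos"])*1000; psi=np.degrees(np.arctan2(R[1,1],R[0,1]))
    out=[]
    for g,y in segs:
        g=np.array(g)*1000; d=g-p; c,q=np.cos(np.radians(psi)),np.sin(np.radians(psi))
        dp=(y-psi+180)%360-180
        out.append([jaw,[round(-d[2],1),round(c*d[0]+q*d[1],1),round(q*d[0]-c*d[1],1)],[round(-dp,1),0,0]])
        p,psi=g,y
    print(out)
    print("start",s["t"],s["tcp_pos"].round(4),"yaw",round(np.degrees(np.arctan2(R[1,1],R[0,1])),1),"tilt",R[:,0].round(3),"F",s["force"].round(1),"M",s["moment"].round(2),"j",s["joint_positions"].round(2),"op",round(s["opening"],4))
def line(a,ya,b,yb,n):
    a,b=np.array(a),np.array(b); return [(a+(b-a)*k/n,ya+(yb-ya)*k/n) for k in range(1,n+1)]
E
python3 - <<'E'
from h import *
s,R=tool()
rows(line(s["tcp_pos"],-67.5,[.5265,.188,.15],0,14),50)
E
```

```text
[[50, [np.float64(5.8), np.float64(-37.3), np.float64(-39.9)], [np.float64(-4.9), 0, 0]], [50, [np.float64(5.8), np.float64(-33.8), np.float64(-42.9)], [-4.8, 0, 0]], [50, [np.float64(5.8), np.float64(-30.1), np.float64(-45.6)], [-4.8, 0, 0]], [50, [np.float64(5.8), np.float64(-26.1), np.float64(-48.0)], [-4.8, 0, 0]], [50, [np.float64(5.8), np.float64(-22.0), np.float64(-50.0)], [-4.8, 0, 0]], [50, [np.float64(5.8), np.float64(-17.7), np.float64(-51.7)], [-4.8, 0, 0]], [50, [np.float64(5.8), np.float64(-13.3), np.float64(-53.0)], [-4.8, 0, 0]], [50, [np.float64(5.8), np.float64(-8.8), np.float64(-53.9)], [-4.8, 0, 0]], [50, [np.float64(5.8), np.float64(-4.3), np.float64(-54.5)], [-4.8, 0, 0]], [50, [np.float64(5.8), np.float64(0.3), np.float64(-54.6)], [-4.8, 0, 0]], [50, [np.float64(5.8), np.float64(4.9), np.float64(-54.4)], [-4.8, 0, 0]], [50, [np.float64(5.8), np.float64(9.5), np.float64(-53.8)], [-4.8, 0, 0]], [50, [np.float64(5.8), np.float64(14.0), np.float64(-52.8)], [-4.8, 0, 0]], [50, [np.float64(5.8), np.float64(18.3), np.float64(-51.4)], [-4.8, 0, 0]]]
start 0.3 [ 0.21   -0.5082  0.231 ] yaw -67.5 tilt [-0.     0.001 -1.   ] F [-0.3 -0.2 -1. ] M [ 0.04  0.01 -0.02] j [-1.31  0.33 -0.19  1.05  0.    1.44] op 0.0857
```

>>> {"fn": "apply_moves", "kwargs": {
  "targets": [
    [50,[6,-37,-40],[-5,0,0]],
    [50,[6,-34,-43],[-5,0,0]],
    [50,[6,-30,-46],[-5,0,0]],
    [50,[6,-26,-48],[-5,0,0]],
    [50,[6,-22,-50],[-5,0,0]],
    [50,[6,-18,-52],[-5,0,0]],
    [50,[6,-13,-53],[-5,0,0]],
    [50,[6,-9,-54],[-5,0,0]],
    [50,[6,-4,-54],[-5,0,0]],
    [50,[6,0,-54],[-5,0,0]],
    [50,[6,5,-54],[-5,0,0]],
    [50,[6,9,-54],[-5,0,0]]
  ]
}}

```text
t: 1.8
tcp_pos: [0.4725, 0.1087, 0.1579]
tool_rot: [1.287, 1.146, -1.282]
force: [1.2, -0.2, -0.0]
opening: 0.0499
```

Run:
```python
from h import *
s,R=tool();psi=np.degrees(np.arctan2(R[1,1],R[0,1]))
rows(line(s["tcp_pos"],psi,[.5265,.188,.12],0,4),50)
```

```text
[[50, [np.float64(9.5), np.float64(11.3), np.float64(-21.1)], [np.float64(-1.5), 0, 0]], [50, [np.float64(9.5), np.float64(11.9), np.float64(-20.8)], [np.float64(-1.5), 0, 0]], [50, [np.float64(9.5), np.float64(12.4), np.float64(-20.5)], [np.float64(-1.5), 0, 0]], [50, [np.float64(9.5), np.float64(13.0), np.float64(-20.2)], [np.float64(-1.5), 0, 0]]]
start 1.8 [0.4725 0.1087 0.1579] yaw -6.1 tilt [ 0.01  -0.006 -1.   ] F [ 1.2 -0.2 -0. ] M [ 0.01 -0.04 -0.02] j [ 0.08  0.27 -0.48  0.82 -0.01  1.75] op 0.0499
```

>>> {"fn": "apply_moves", "kwargs": {
  "targets": [
    [50,[6,22,-42],[-3,0,0]],
    [50,[6,27,-40],[-3,0,0]],
    [50,[0,0,0],[0,0,0]]
  ]
}}

```text
t: 2.17
tcp_pos: [0.5299, 0.1932, 0.1449]
tool_rot: [1.204, 1.202, -1.197]
force: [-0.8, 0.3, 0.1]
opening: 0.0499
```

Run:
```python
from h import *
s,R=tool();psi=np.degrees(np.arctan2(R[1,1],R[0,1]))
c=cam("wrist")
cv2.imwrite("pics/c_w.png",c[0][:,:,::-1])
for P in [(.5265,.188,.09),(.5265,.188,.05),(.5254,.1254,.05),(.64,.137,.042)]: print(proj(c,P).round())
rows(line(s["tcp_pos"],psi,[.5265,.188,.055],0,3),50)
```

```text
[275. 232.]
[276. 211.]
[274. 279.]
[400. 261.]
[[50, [np.float64(30.0), np.float64(0.1), np.float64(0.4)], [np.float64(0.1), 0, 0]], [50, [np.float64(30.0), np.float64(-1.1), np.float64(1.7)], [np.float64(0.2), 0, 0]], [50, [np.float64(30.0), np.float64(-1.1), np.float64(1.7)], [np.float64(0.2), 0, 0]]]
start 2.225 [0.5286 0.1919 0.145 ] yaw 0.4 tilt [ 0.009 -0.006 -1.   ] F [-0.1 -0.1 -0.5] M [-0.03  0.03 -0.  ] j [ 0.22  0.42 -0.3   0.85 -0.01  1.78] op 0.05
```

View pics/c_w.png

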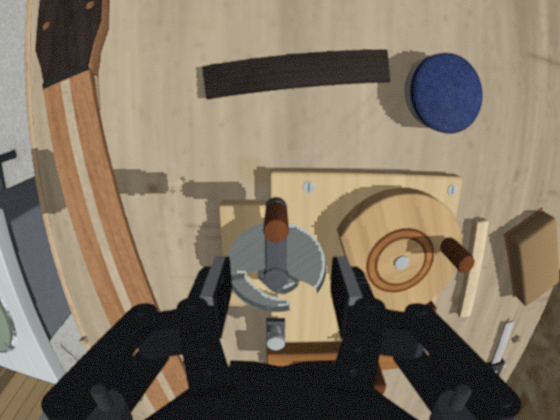

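>>> {"fn": "apply_moves", "kwargs": {
  "targets": [
    [40,[30,-1,1],[0,0,0]],
    [40,[30,-1,1],[0,0,0]],
    [40,[29,0,1.5],[0.5,0,0]],
    [10,[0,0,0],[0,0,0]],
    [10,[0,0,0],[0,0,0]],
    [10,[0,0,0],[0,0,0]]
  ]
}}

```text
t: 2.98
tcp_pos: [0.5255, 0.1835, 0.0565]
tool_rot: [1.215, 1.194, -1.21]
force: [3.1, 0.8, -14.7]
opening: 0.0162
```

```bash
cat >> h.py <<'E'
def arc(cx,cy,d,n,z,jaw,roff=0):
    "rotate tcp rigidly about (cx,cy) by d deg total in n rows"
    s,R=tool(); p=np.array(s["tcp_pos"]); psi=np.degrees(np.arctan2(R[1,1],R[0,1]))
    v=p[:2]-[cx,cy]; print("radius",np.linalg.norm(v),"ang",np.degrees(np.arctan2(v[1],v[0])))
    S=[]
    for k in range(1,n+1):
        a=np.radians(d*k/n); w=np.array([[np.cos(a),-np.sin(a)],[np.sin(a),np.cos(a)]])@v
        w=w*(1+roff/np.linalg.norm(w)*k/n)
        S.append(([cx+w[0],cy+w[1],z],psi+d*k/n))
    rows(S,jaw)
E
python3 - <<'E'
from h import *
arc(.5254,.1254,-37,6,.055,10)
E
```

```text
radius 0.058086210710998974 ang 89.89530282542754
[[10, [np.float64(1.5), np.float64(6.2), np.float64(0.3)], [np.float64(6.2), 0, 0]], [10, [np.float64(-0.0), np.float64(6.2), np.float64(0.3)], [np.float64(6.2), 0, 0]], [10, [np.float64(-0.0), np.float64(6.2), np.float64(0.3)], [np.float64(6.2), 0, 0]], [10, [np.float64(-0.0), np.float64(6.2), np.float64(0.3)], [np.float64(6.2), 0, 0]], [10, [np.float64(-0.0), np.float64(6.2), np.float64(0.3)], [np.float64(6.2), 0, 0]], [10, [np.float64(-0.0), np.float64(6.2), np.float64(0.3)], [np.float64(6.2), 0, 0]]]
start 2.975 [0.5255 0.1835 0.0565] yaw -0.4 tilt [ 0.009 -0.006 -1.   ] F [  3.1   0.8 -14.7] M [ 0.35 -0.34  0.1 ] j [ 0.21  0.51 -0.41  0.65 -0.01  1.79] op 0.0162
```

>>> {"fn": "apply_moves", "kwargs": {
  "targets": [
    [10,[0,6.2,0.3],[6.2,0,0]],
    [10,[0,6.2,0.3],[6.2,0,0]],
    [10,[0,6.2,0.3],[6.2,0,0]]
  ]
}}

```text
t: 3.35
tcp_pos: [0.5433, 0.1812, 0.0565]
tool_rot: [1.456, 1.02, -1.449]
force: [3.7, 2.4, -10.8]
opening: 0.0163
```

Run:
```python
from h import *
arc(.5254,.1254,-20,3,.056,10)
```

```text
radius 0.05856622520738907 ang 72.21617876138325
[[10, [np.float64(0.5), np.float64(6.8), np.float64(0.2)], [np.float64(6.7), 0, 0]], [10, [np.float64(-0.0), np.float64(6.8), np.float64(0.2)], [np.float64(6.7), 0, 0]], [10, [np.float64(-0.0), np.float64(6.8), np.float64(0.2)], [np.float64(6.7), 0, 0]]]
start 3.35 [0.5433 0.1812 0.0565] yaw -19.4 tilt [ 0.008 -0.004 -1.   ] F [  3.7   2.4 -10.8] M [ 0.28 -0.21  0.34] j [ 0.2   0.53 -0.36  0.67 -0.01  2.11] op 0.0163
```

Moving smoothly; continue to the stop.

>>> {"fn": "apply_moves", "kwargs": {
  "targets": [
    [10,[0,6.5,0.3],[6,0,0]],
    [10,[0,6.5,0.3],[6,0,0]],
    [10,[0,3,0],[3,0,0]],
    [10,[0,3,0],[3,0,0]]
  ]
}}

```text
t: 3.85
tcp_pos: [0.5599, 0.173, 0.0565]
tool_rot: [1.68, 0.814, -1.672]
force: [2.8, 1.6, -10.6]
opening: 0.0165
```

Run:
```python
from h import *
arc(.5254,.1254,-4,1,.056,10)
```

```text
radius 0.05879272448446123 ang 54.087770942771066
[[10, [np.float64(0.5), np.float64(4.1), np.float64(0.0)], [np.float64(4.0), 0, 0]]]
start 3.85 [0.5599 0.173  0.0565] yaw -37.9 tilt [ 0.007 -0.003 -1.   ] F [  2.8   1.6 -10.6] M [ 0.13 -0.22  0.25] j [ 0.18  0.56 -0.32  0.69 -0.    2.41] op 0.0165
```

>>> {"fn": "apply_moves", "kwargs": {
  "targets": [
    [10,[0,3,0],[2,0,0]],
    [10,[0,3,0],[0,0,0]]
  ]
}}

```text
t: 4.1
tcp_pos: [0.5618, 0.1716, 0.0564]
tool_rot: [1.703, 0.797, -1.699]
force: [-6.5, 9.8, -3.2]
opening: 0.0165
```

Run:
```python
from h import *
arc(.5254,.1254,-4,1,.056,10)
```

```text
radius 0.05880827941178069 ang 51.71122771866014
[[10, [np.float64(0.4), np.float64(4.1), np.float64(0.0)], [np.float64(4.0), 0, 0]]]
start 4.1 [0.5618 0.1716 0.0564] yaw -39.9 tilt [ 0.001  0.002 -1.   ] F [-6.5  9.8 -3.2] M [1.67 1.25 0.13] j [ 0.17  0.56 -0.31  0.7   0.    2.44] op 0.0165
```

>>> {"fn": "apply_moves", "kwargs": {
  "targets": [
    [40,[0,-1,0],[0,0,0]],
    [40,[0,0,0],[0,0,0]],
    [40,[-35,0,0],[0,0,0]],
    [40,[-35,0,0],[0,0,0]]
  ]
}}

```text
t: 4.6
tcp_pos: [0.5609, 0.1707, 0.1289]
tool_rot: [1.702, 0.792, -1.7]
force: [0.9, 0.5, -0.0]
opening: 0.0401
```

Run:
```python
from h import *
s,R=tool();psi=np.degrees(np.arctan2(R[1,1],R[0,1]))
a=[.685,.153,.12]
rows(line(s["tcp_pos"],psi,a,-50,3)+line(a,-50,[.685,.153,.052],-50,3),40)
c=cam("top")
cv2.imwrite("pics/d_top.png",cv2.resize(c[0][150:300,180:370],None,fx=4,fy=4,interpolation=cv2.INTER_CUBIC)[:,:,::-1])
```

```text
[[40, [np.float64(3.0), np.float64(35.5), np.float64(-22.0)], [np.float64(3.4), 0, 0]], [40, [np.float64(3.0), np.float64(34.2), np.float64(-24.1)], [np.float64(3.4), 0, 0]], [40, [np.float64(3.0), np.float64(32.7), np.float64(-26.0)], [np.float64(3.4), 0, 0]], [40, [np.float64(22.7), np.float64(0.0), np.float64(-0.0)], [np.float64(-0.0), 0, 0]], [40, [np.float64(22.7), np.float64(0.0), np.float64(-0.0)], [-0.0, 0, 0]], [40, [np.float64(22.7), np.float64(0.0), np.float64(-0.0)], [-0.0, 0, 0]]]
start 4.6 [0.5609 0.1707 0.1289] yaw -39.9 tilt [ 0.002 -0.001 -1.   ] F [ 0.9  0.5 -0. ] M [ 0.01 -0.07 -0.03] j [ 0.17  0.48 -0.24  0.85 -0.    2.44] op 0.0401
```

View pics/d_top.png

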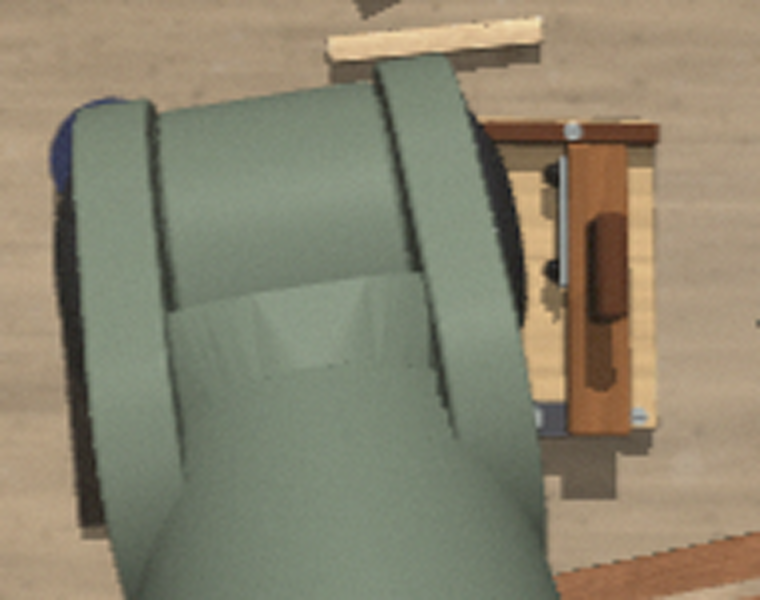

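The arm hides the cam here, but the bar is unmoved. I'll move over the peg now.

>>> {"fn": "apply_moves", "kwargs": {
  "targets": [
    [40,[0,35.5,-22],[3.4,0,0]],
    [40,[0,34,-24],[3.4,0,0]],
    [40,[0,33,-26],[3.4,0,0]],
    [40,[0,0,0],[0,0,0]]
  ]
}}

```text
t: 5.15
tcp_pos: [0.6937, 0.1511, 0.1412]
tool_rot: [1.836, 0.645, -1.803]
force: [-0.6, 0.1, -0.6]
opening: 0.04
```

Run:
```python
from h import *
s,R=tool();psi=np.degrees(np.arctan2(R[1,1],R[0,1]))
c=cam("wrist"); cv2.imwrite("pics/e_w.png",c[0][:,:,::-1])
for P in [(.685,.153,.082),(.685,.153,.042),(.5254,.1254,.05),(.64,.137,.042)]: print(proj(c,P).round())
rows(line(s["tcp_pos"],psi,[.685,.153,.052],-50,3),40)
```

```text
[269. 232.]
[270. 212.]
[192. 347.]
[252. 261.]
[[40, [np.float64(29.7), np.float64(-0.9), np.float64(0.8)], [np.float64(-0.1), 0, 0]], [40, [np.float64(29.7), np.float64(-2.3), np.float64(1.8)], [np.float64(-0.2), 0, 0]], [40, [np.float64(29.7), np.float64(-2.3), np.float64(1.8)], [np.float64(-0.2), 0, 0]]]
start 5.2 [0.692  0.1516 0.1412] yaw -50.5 tilt [ 0.017 -0.002 -1.   ] F [-1.1  0.8  0.8] M [ 0.   0.1 -0. ] j [ 0.11  0.67  0.14  1.02 -0.    2.56] op 0.0402
```

View pics/e_w.png

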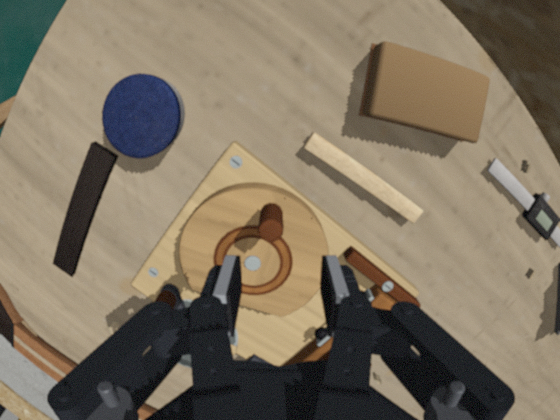

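>>> {"fn": "apply_moves", "kwargs": {
  "targets": [
    [40,[29,-2,1],[0,-0.7,-0.6]],
    [40,[29,-2,1.5],[0,0,0]],
    [40,[29,-2,2],[0,0,0]],
    [10,[0,0,0],[0,0,0]],
    [10,[0,0,0],[0,0,0]],
    [10,[0,0,0],[0,0,0]]
  ]
}}

```text
t: 5.95
tcp_pos: [0.6804, 0.1534, 0.0501]
tool_rot: [1.815, 0.654, -1.823]
force: [2.6, -0.6, -8.7]
opening: 0.0165
```

Run:
```python
from h import *
arc(.6403,.137,35,5,.053,10)
```

```text
radius 0.043382054909972594 ang 22.269623073789734
[[10, [np.float64(-2.9), np.float64(-5.1), np.float64(-1.3)], [np.float64(-7.0), 0, 0]], [10, [np.float64(-0.0), np.float64(-5.1), np.float64(-1.3)], [np.float64(-7.0), 0, 0]], [10, [np.float64(-0.0), np.float64(-5.1), np.float64(-1.3)], [np.float64(-7.0), 0, 0]], [10, [np.float64(-0.0), np.float64(-5.1), np.float64(-1.3)], [np.float64(-7.0), 0, 0]], [10, [np.float64(-0.0), np.float64(-5.1), np.float64(-1.3)], [np.float64(-7.0), 0, 0]]]
start 5.95 [0.6804 0.1534 0.0501] yaw -50.3 tilt [-0.003 -0.004 -1.   ] F [ 2.6 -0.6 -8.7] M [-0.03 -0.38 -0.02] j [ 0.12  0.75  0.03  0.86 -0.    2.57] op 0.0165
```

>>> {"fn": "apply_moves", "kwargs": {
  "targets": [
    [10,[0,-5.1,-1.3],[-7,0,0]],
    [10,[0,-5.1,-1.3],[-7,0,0]],
    [10,[0,-5.1,-1.3],[-7,0,0]],
    [10,[0,-5.1,-1.3],[-7,0,0]],
    [10,[0,-5.1,-1.3],[-7,0,0]]
  ]
}}

```text
t: 6.58
tcp_pos: [0.6633, 0.1735, 0.0501]
tool_rot: [1.385, 1.08, -1.394]
force: [1.6, -0.5, -6.7]
opening: 0.0164
```

Run:
```python
from h import *
arc(.6403,.137,35,5,.050,10)
```

```text
radius 0.04316030692337626 ang 57.78837934947433
[[10, [np.float64(0.1), np.float64(-5.1), np.float64(-1.3)], [np.float64(-7.0), 0, 0]], [10, [np.float64(-0.0), np.float64(-5.1), np.float64(-1.3)], [np.float64(-7.0), 0, 0]], [10, [np.float64(-0.0), np.float64(-5.1), np.float64(-1.3)], [np.float64(-7.0), 0, 0]], [10, [np.float64(-0.0), np.float64(-5.1), np.float64(-1.3)], [np.float64(-7.0), 0, 0]], [10, [np.float64(-0.0), np.float64(-5.1), np.float64(-1.3)], [np.float64(-7.0), 0, 0]]]
start 6.575 [0.6633 0.1735 0.0501] yaw -14.2 tilt [-0.003 -0.004 -1.   ] F [ 1.6 -0.5 -6.7] M [-0.24 -0.44 -0.03] j [ 0.15  0.73 -0.01  0.84 -0.    1.97] op 0.0164
```

>>> {"fn": "apply_moves", "kwargs": {
  "targets": [
    [10,[0,-5.1,-1.3],[-7,0,0]],
    [10,[0,-5.1,-1.3],[-7,0,0]],
    [10,[0,-5.1,-1.3],[-7,0,0]],
    [10,[0,-5.1,-1.3],[-7,0,0]],
    [10,[0,-5.1,-1.3],[-7,0,0]],
    [40,[0,0,0],[0,0,0]],
    [40,[0,0,0],[0,0,0]],
    [40,[-35,0,0],[0,0,0]],
    [40,[-35,0,0],[0,0,0]]
  ]
}}

```text
t: 7.7
tcp_pos: [0.6364, 0.1805, 0.1216]
tool_rot: [0.92, 1.367, -0.933]
force: [-0.4, -0.1, 0.6]
opening: 0.0404
```

Run:
```python
from h import *
c=cam("wrist"); cv2.imwrite("pics/f_w.png",c[0][:,:,::-1])
c=cam("scene"); cv2.imwrite("pics/f_sc.png",cv2.resize(c[0][170:320,200:380],None,fx=4,fy=4,interpolation=cv2.INTER_CUBIC)[:,:,::-1])
rows([],10)
```

```text
[]
start 7.8 [0.6393 0.181  0.1255] yaw 21.7 tilt [ 0.002 -0.004 -1.   ] F [ 0.4 -0.2  1. ] M [ 0.06 -0.09  0.  ] j [ 0.17  0.61 -0.01  0.95 -0.    1.36] op 0.0402
```

View pics/f_w.png

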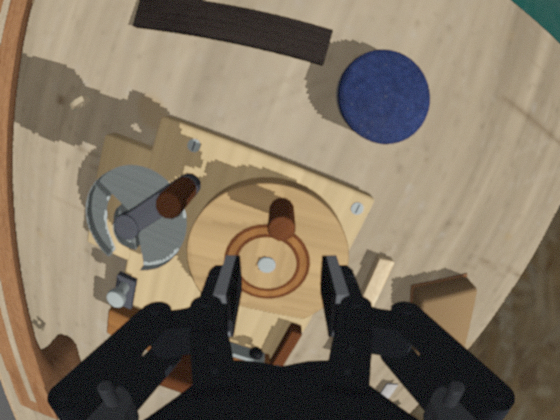

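View pics/f_sc.png

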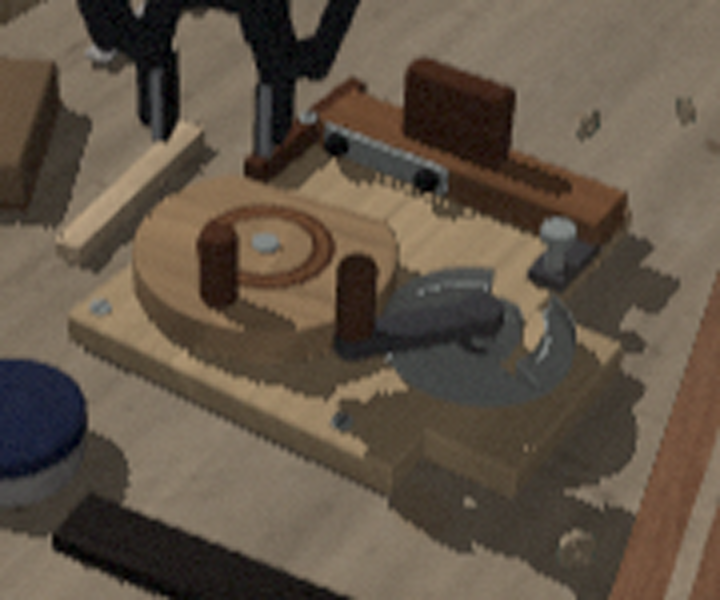

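Run:
```python
from h import *
s,R=tool();psi=np.degrees(np.arctan2(R[1,1],R[0,1]))
rows(line(s["tcp_pos"],psi,[.608,.006,.13],90,8),45)
```

```text
[[45, [np.float64(-0.6), np.float64(-11.7), np.float64(18.9)], [np.float64(-8.5), 0, 0]], [45, [np.float64(-0.6), np.float64(-14.4), np.float64(16.9)], [np.float64(-8.5), 0, 0]], [45, [np.float64(-0.6), np.float64(-16.8), np.float64(14.6)], [np.float64(-8.5), 0, 0]], [45, [np.float64(-0.6), np.float64(-18.7), np.float64(12.0)], [np.float64(-8.5), 0, 0]], [45, [np.float64(-0.6), np.float64(-20.3), np.float64(9.0)], [np.float64(-8.5), 0, 0]], [45, [np.float64(-0.6), np.float64(-21.4), np.float64(5.9)], [np.float64(-8.5), 0, 0]], [45, [np.float64(-0.6), np.float64(-22.1), np.float64(2.7)], [np.float64(-8.5), 0, 0]], [45, [np.float64(-0.6), np.float64(-22.2), np.float64(-0.6)], [np.float64(-8.5), 0, 0]]]
start 7.8 [0.6393 0.181  0.1255] yaw 21.7 tilt [ 0.002 -0.004 -1.   ] F [ 0.4 -0.2  1. ] M [ 0.06 -0.09  0.  ] j [ 0.17  0.61 -0.01  0.95 -0.    1.36] op 0.0402
```

>>> {"fn": "apply_moves", "kwargs": {
  "targets": [
    [45,[0,-11.7,19],[-8.5,0,0]],
    [45,[0,-14.4,17],[-8.5,0,0]],
    [45,[0,-16.8,14.6],[-8.5,0,0]],
    [45,[0,-18.7,12],[-8.5,0,0]],
    [45,[0,-20.3,9],[-8.5,0,0]],
    [45,[0,-21.4,6],[-8.5,0,0]],
    [45,[0,-22,2.7],[-8.5,0,0]],
    [45,[0,-22,-0.6],[-8.5,0,0]],
    [45,[0,0,0],[0,0,0]]
  ]
}}

```text
t: 8.93
tcp_pos: [0.6113, 0.0019, 0.1275]
tool_rot: [-0.02, 1.564, 0.017]
force: [-1.1, -0.2, 1.0]
opening: 0.0451
```

Run:
```python
from h import *
s,R=tool();psi=np.degrees(np.arctan2(R[1,1],R[0,1]))
c=cam("wrist"); cv2.imwrite("pics/g_w.png",c[0][:,:,::-1])
for P in [(.608,.005,.084),(.608,-.004,.084),(.608,.014,.084),(.638,.005,.084),(.578,.005,.084)]: print(proj(c,P).round())
rows(line(s["tcp_pos"],psi,[.608,.005,.052],90,3),45)
```

```text
[287. 229.]
[272. 229.]
[301. 229.]
[285. 270.]
[288. 183.]
[[45, [np.float64(25.2), np.float64(0.3), np.float64(-1.2)], [np.float64(0.5), 0, 0]], [45, [np.float64(25.2), np.float64(1.1), np.float64(-1.1)], [np.float64(0.5), 0, 0]], [45, [np.float64(25.2), np.float64(1.1), np.float64(-1.1)], [np.float64(0.5), 0, 0]]]
start 8.975 [0.6114 0.0027 0.1275] yaw 91.4 tilt [ 0.007 -0.001 -1.   ] F [-0.9 -0.7  0.7] M [-0.02  0.   -0.05] j [-0.12  0.52 -0.18  0.87 -0.   -0.14] op 0.0451
```

View pics/g_w.png

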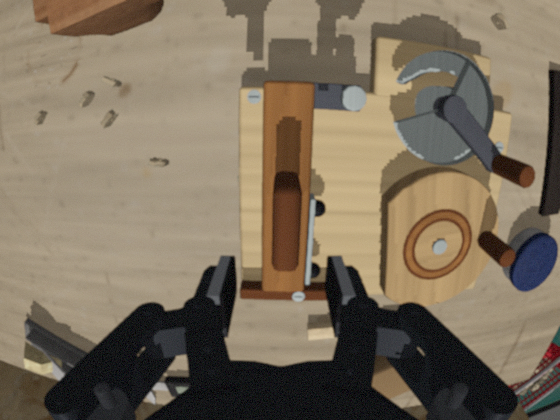

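>>> {"fn": "apply_moves", "kwargs": {
  "targets": [
    [45,[25,1,-1],[1.4,0,0]],
    [45,[25,1,-1],[0,0,0]],
    [45,[25,1,-1],[0,0,0]],
    [10,[0,0,0],[0,0,0]],
    [10,[0,0,0],[0,0,0]],
    [10,[0,0,0],[0,0,0]]
  ]
}}

```text
t: 9.72
tcp_pos: [0.611, 0.0097, 0.0526]
tool_rot: [0.005, 1.56, -0.005]
force: [1.2, -2.0, -9.7]
opening: 0.0171
```

Run:
```python
from h import *
rows([],10)
```

```text
[]
start 9.725 [0.611  0.0097 0.0526] yaw 89.6 tilt [ 0.011 -0.001 -1.   ] F [ 1.2 -2.  -9.7] M [-0.32 -0.15  0.18] j [-0.11  0.59 -0.26  0.71  0.   -0.1 ] op 0.0171
```

>>> {"fn": "apply_moves", "kwargs": {
  "targets": [
    [10,[0,8,0],[0,0,0]],
    [10,[0,10,0],[0,0,0]],
    [10,[0,10,0],[0,0,0]]
  ]
}}

```text
t: 10.1
tcp_pos: [0.6111, 0.0385, 0.0526]
tool_rot: [0.005, 1.561, -0.007]
force: [0.9, -2.8, -6.1]
opening: 0.0172
```

>>> {"fn": "apply_moves", "kwargs": {
  "targets": [
    [10,[0,6,0],[0,0,0]]
  ]
}}

```text
t: 10.22
tcp_pos: [0.6111, 0.0456, 0.0526]
tool_rot: [0.004, 1.561, -0.006]
force: [1.0, -2.7, -6.5]
opening: 0.0176
```

Run:
```python
from h import *
c=cam("scene"); cv2.imwrite("pics/h_sc.png",cv2.resize(c[0][170:320,200:380],None,fx=4,fy=4,interpolation=cv2.INTER_CUBIC)[:,:,::-1])
rows([],10)
```

```text
[]
start 10.275 [0.6111 0.0464 0.0526] yaw 89.6 tilt [ 0.01 -0.   -1.  ] F [-0.3  1.2 -6.1] M [ 0.12 -0.08  0.14] j [-0.04  0.6  -0.25  0.71  0.   -0.04] op 0.0173
```

View pics/h_sc.png

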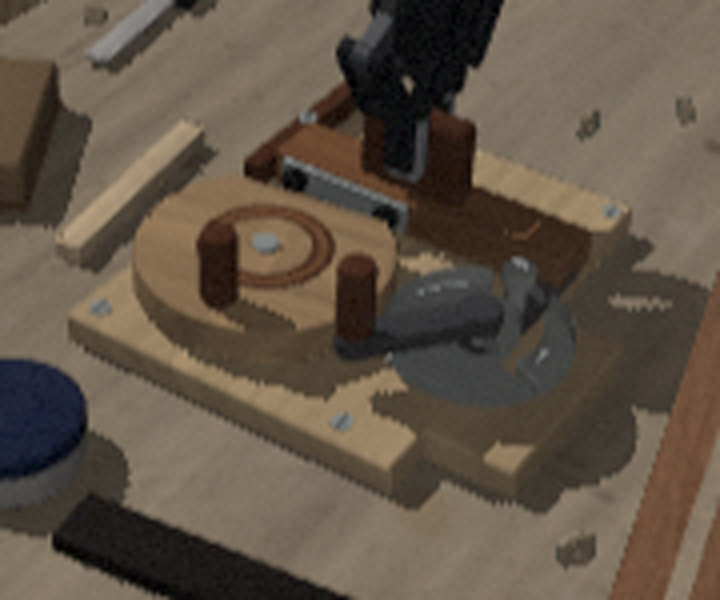

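The stud is entering the open mouth. I'll push on in small steps until it stops.

>>> {"fn": "apply_moves", "kwargs": {
  "targets": [
    [10,[0,4,0],[0,0,0]],
    [10,[0,4,0],[0,0,0]]
  ]
}}

```text
t: 10.52
tcp_pos: [0.6111, 0.0535, 0.0526]
tool_rot: [0.002, 1.561, -0.008]
force: [0.6, -12.5, -5.1]
opening: 0.0171
```

>>> {"fn": "apply_moves", "kwargs": {
  "targets": [
    [10,[0,3,0],[0,0,0]],
    [10,[0,3,0],[0,0,0]]
  ]
}}

```text
t: 10.78
tcp_pos: [0.6111, 0.0534, 0.0526]
tool_rot: [-0.004, 1.561, -0.021]
force: [-0.8, -14.6, -4.8]
opening: 0.0169
```

>>> {"fn": "apply_moves", "kwargs": {
  "targets": [
    [45,[0,0,0],[0,0,0]],
    [45,[0,0,0],[0,0,0]],
    [45,[-40,0,0],[0,0,0]],
    [45,[-40,0,0],[0,0,0]],
    [45,[-20,-50,0],[0,0,0]],
    [45,[0,-60,0],[0,0,0]]
  ]
}}

```text
t: 11.52
tcp_pos: [0.6127, -0.0507, 0.1615]
tool_rot: [-0.006, 1.552, -0.01]
force: [1.5, -0.2, -0.7]
opening: 0.0449
```

Run:
```python
from h import *
c=cam("top"); cv2.imwrite("pics/i_top.png",cv2.resize(c[0][150:300,180:370],None,fx=4,fy=4,interpolation=cv2.INTER_CUBIC)[:,:,::-1])
c=cam("wrist"); cv2.imwrite("pics/i_w.png",c[0][:,:,::-1])
c=cam("scene"); cv2.imwrite("pics/i_sc.png",cv2.resize(c[0][170:320,200:380],None,fx=4,fy=4,interpolation=cv2.INTER_CUBIC)[:,:,::-1])
rows([],10)
```

```text
[]
start 11.675 [ 0.6114 -0.0531  0.1595] yaw 89.4 tilt [ 0.016 -0.01  -1.   ] F [ 0.1  0.1 -0. ] M [ 0.04  0.04 -0.03] j [-0.2   0.48 -0.14  0.93 -0.01 -0.19] op 0.0446
```

View pics/i_top.png

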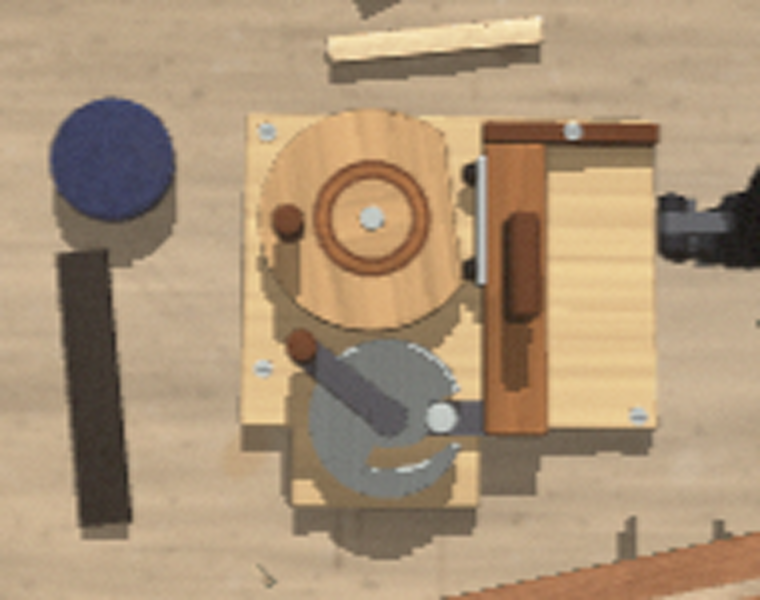

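View pics/i_sc.png

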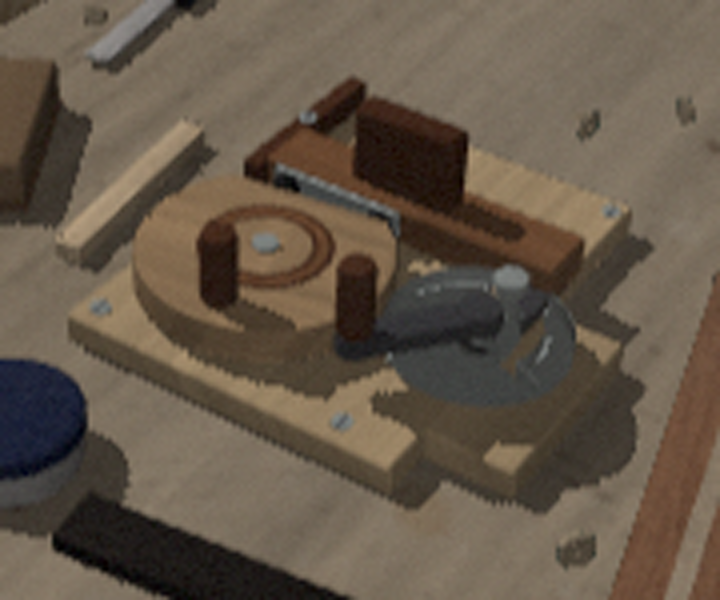

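View pics/i_w.png

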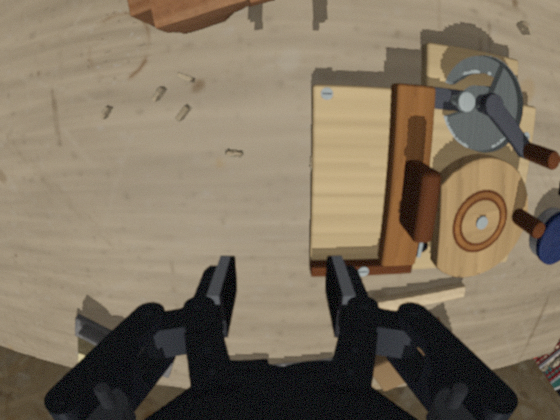

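Run:
```python
from h import *
s,R=tool();psi=np.degrees(np.arctan2(R[1,1],R[0,1]))
rows(line(s["tcp_pos"],psi,[.563,.173,.14],140,6),45)
```

```text
[[45, [np.float64(3.3), np.float64(37.6), np.float64(-8.5)], [np.float64(-8.4), 0, 0]], [45, [np.float64(3.3), np.float64(38.4), np.float64(-2.9)], [np.float64(-8.4), 0, 0]], [45, [np.float64(3.3), np.float64(38.4), np.float64(2.8)], [np.float64(-8.4), 0, 0]], [45, [np.float64(3.3), np.float64(37.6), np.float64(8.4)], [np.float64(-8.4), 0, 0]], [45, [np.float64(3.3), np.float64(36.0), np.float64(13.8)], [np.float64(-8.4), 0, 0]], [45, [np.float64(3.3), np.float64(33.6), np.float64(19.0)], [np.float64(-8.4), 0, 0]]]
start 11.675 [ 0.6114 -0.0531  0.1595] yaw 89.4 tilt [ 0.016 -0.01  -1.   ] F [ 0.1  0.1 -0. ] M [ 0.04  0.04 -0.03] j [-0.2   0.48 -0.14  0.93 -0.01 -0.19] op 0.0446
```

>>> {"fn": "apply_moves", "kwargs": {
  "targets": [
    [45,[3,37.6,-8.5],[-8.4,0,0]],
    [45,[3,38.4,-3],[-8.4,0,0]],
    [45,[3,38.4,3],[-8.4,0,0]],
    [45,[3,37.6,8.4],[-8.4,0,0]],
    [45,[3,36,14],[-8.4,0,0]],
    [45,[3,33.6,19],[-8.4,0,0]],
    [45,[0,0,0],[0,0,0]]
  ]
}}

```text
t: 12.55
tcp_pos: [0.5587, 0.1884, 0.1398]
tool_rot: [-0.712, 1.437, 0.696]
force: [-0.2, -1.2, -0.7]
opening: 0.0448
```

Run:
```python
from h import *
s,R=tool();psi=np.degrees(np.arctan2(R[1,1],R[0,1]))
w=np.cross(R[:,0],[0,0,-1]); print("tiltfix tool deg",np.degrees(R.T@w).round(2))
c=cam("wrist"); cv2.imwrite("pics/j_w.png",c[0][:,:,::-1])
for P in [(.563,.174,.09),(.563,.174,.05)]: print(proj(c,P).round())
rows(line(s["tcp_pos"],psi,[.563,.173,.0565],141,3),45)
```

```text
tiltfix tool deg [-0.    0.58  0.93]
[262. 217.]
[266. 197.]
[[45, [np.float64(27.9), np.float64(-3.2), np.float64(-2.5)], [np.float64(0.1), 0, 0]], [45, [np.float64(27.8), np.float64(-4.3), np.float64(-3.1)], [np.float64(0.3), 0, 0]], [45, [np.float64(27.8), np.float64(-4.3), np.float64(-3.1)], [np.float64(0.3), 0, 0]]]
start 12.6 [0.5592 0.1872 0.1399] yaw 141.7 tilt [ 0.019 -0.003 -1.   ] F [ 0.1 -0.1  0.6] M [0.03 0.01 0.05] j [ 0.2   0.46 -0.24  0.85 -0.01 -0.7 ] op 0.0448
```

View pics/j_w.png

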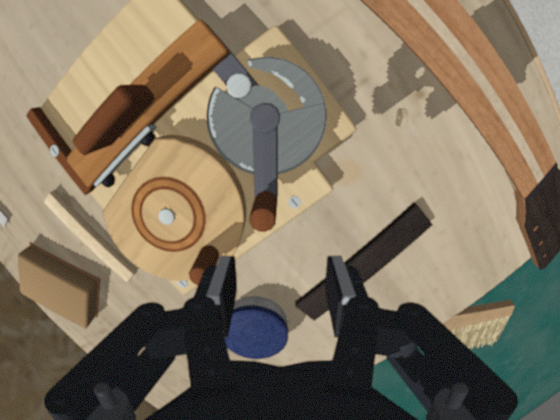

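>>> {"fn": "apply_moves", "kwargs": {
  "targets": [
    [45,[28,-4.5,-3],[0,0.5,0.9]],
    [45,[28,-4.5,-3],[0,0,0]],
    [45,[26,-4,-3],[0,0,0]]
  ]
}}

```text
t: 12.98
tcp_pos: [0.5678, 0.1727, 0.0595]
tool_rot: [-0.703, 1.445, 0.7]
force: [0.2, 1.3, -0.3]
opening: 0.0455
```

>>> {"fn": "apply_moves", "kwargs": {
  "targets": [
    [10,[0,0,0],[0,0,0]],
    [10,[0,0,0],[0,0,0]],
    [10,[0,0,0],[0,0,0]]
  ]
}}

```text
t: 13.35
tcp_pos: [0.5635, 0.1743, 0.0588]
tool_rot: [-0.695, 1.452, 0.706]
force: [3.3, -1.4, -13.1]
opening: 0.0162
```

Run:
```python
from h import *
arc(.5254,.1254,32,5,.0565,10)
```

```text
radius 0.06196659314178551 ang 52.08969540607682
[[10, [np.float64(2.3), np.float64(6.9), np.float64(-0.5)], [np.float64(-6.4), 0, 0]], [10, [np.float64(-0.0), np.float64(6.9), np.float64(-0.5)], [np.float64(-6.4), 0, 0]], [10, [np.float64(-0.0), np.float64(6.9), np.float64(-0.5)], [np.float64(-6.4), 0, 0]], [10, [np.float64(-0.0), np.float64(6.9), np.float64(-0.5)], [np.float64(-6.4), 0, 0]], [10, [np.float64(-0.0), np.float64(6.9), np.float64(-0.5)], [np.float64(-6.4), 0, 0]]]
start 13.35 [0.5635 0.1743 0.0588] yaw 141.4 tilt [-0.     0.008 -1.   ] F [  3.3  -1.4 -13.1] M [-0.32 -0.69  0.05] j [ 0.17  0.56 -0.3   0.7   0.01 -0.73] op 0.0162
```

>>> {"fn": "apply_moves", "kwargs": {
  "targets": [
    [10,[0,7,-0.4],[-6.4,0,0]],
    [10,[0,7,-0.4],[-6.4,0,0]],
    [10,[0,7,-0.4],[-6.4,0,0]],
    [10,[0,7,-0.4],[-6.4,0,0]],
    [10,[0,7,-0.4],[-6.4,0,0]]
  ]
}}

```text
t: 13.98
tcp_pos: [0.5324, 0.1866, 0.0587]
tool_rot: [-1.131, 1.25, 1.137]
force: [2.6, 0.3, -10.4]
opening: 0.0165
```

Run:
```python
from h import *
arc(.5254,.1254,32,5,.0588,10)
```

```text
radius 0.06157354806401893 ang 83.51142255456959
[[10, [np.float64(-0.1), np.float64(6.9), np.float64(-0.3)], [np.float64(-6.4), 0, 0]], [10, [np.float64(-0.0), np.float64(6.9), np.float64(-0.3)], [np.float64(-6.4), 0, 0]], [10, [np.float64(-0.0), np.float64(6.9), np.float64(-0.3)], [np.float64(-6.4), 0, 0]], [10, [np.float64(-0.0), np.float64(6.9), np.float64(-0.3)], [np.float64(-6.4), 0, 0]], [10, [np.float64(-0.0), np.float64(6.9), np.float64(-0.3)], [np.float64(-6.4), 0, 0]]]
start 13.975 [0.5324 0.1866 0.0587] yaw 174.2 tilt [ 0.001  0.006 -1.   ] F [  2.6   0.3 -10.4] M [-0.02 -0.26  0.04] j [ 0.2   0.52 -0.38  0.67  0.01 -1.27] op 0.0165
```

>>> {"fn": "apply_moves", "kwargs": {
  "targets": [
    [10,[0,7,-0.3],[-6.4,0,0]],
    [10,[0,7,-0.3],[-6.4,0,0]],
    [10,[0,7,-0.3],[-6.4,0,0]],
    [10,[0,7,-0.3],[-6.4,0,0]],
    [10,[0,7,-0.3],[-6.4,0,0]]
  ]
}}

```text
t: 14.6
tcp_pos: [0.5, 0.1803, 0.0588]
tool_rot: [-1.546, 0.94, 1.544]
force: [3.2, 1.1, -11.0]
opening: 0.0166
```

Run:
```python
from h import *
arc(.5254,.1254,28,4,.0588,10)
c=cam("scene"); cv2.imwrite("pics/k_sc.png",cv2.resize(c[0][170:320,200:380],None,fx=4,fy=4,interpolation=cv2.INTER_CUBIC)[:,:,::-1])
```

```text
radius 0.06053668599149406 ang 114.81462189894329
[[10, [np.float64(-0.0), np.float64(7.4), np.float64(-0.2)], [np.float64(-7.0), 0, 0]], [10, [np.float64(-0.0), np.float64(7.4), np.float64(-0.2)], [np.float64(-7.0), 0, 0]], [10, [np.float64(-0.0), np.float64(7.4), np.float64(-0.2)], [np.float64(-7.0), 0, 0]], [10, [np.float64(-0.0), np.float64(7.4), np.float64(-0.2)], [np.float64(-7.0), 0, 0]]]
start 14.6 [0.5    0.1803 0.0588] yaw -153.0 tilt [ 0.005  0.006 -1.   ] F [  3.2   1.1 -11. ] M [ 0.05 -0.12 -0.27] j [ 0.2   0.47 -0.47  0.62  0.01 -1.84] op 0.0166
```

View pics/k_sc.png

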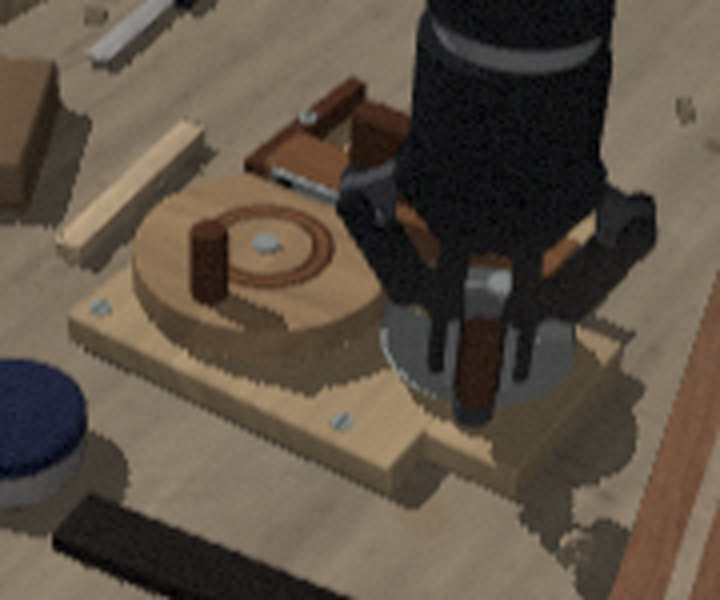

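>>> {"fn": "apply_moves", "kwargs": {
  "targets": [
    [10,[0,7,-0.4],[-6.6,0,0]],
    [10,[0,7,-0.4],[-6.6,0,0]],
    [10,[0,7,-0.4],[-6.6,0,0]],
    [10,[0,7,-0.4],[-6.6,0,0]]
  ]
}}

```text
t: 15.15
tcp_pos: [0.4787, 0.1621, 0.0587]
tool_rot: [-1.86, 0.598, 1.855]
force: [1.7, 1.6, -12.4]
opening: 0.0162
```

Run:
```python
from h import *
arc(.5254,.1254,9,2,.0588,10)
```

```text
radius 0.059399270423382486 ang 141.83234787039447
[[10, [np.float64(-0.1), np.float64(4.7), np.float64(-0.0)], [np.float64(-4.5), 0, 0]], [10, [np.float64(-0.0), np.float64(4.7), np.float64(-0.0)], [np.float64(-4.5), 0, 0]]]
start 15.15 [0.4787 0.1621 0.0587] yaw -126.1 tilt [ 0.005  0.007 -1.   ] F [  1.7   1.6 -12.4] M [-0.06 -0.07 -0.05] j [ 0.18  0.43 -0.54  0.59  0.01 -2.33] op 0.0162
```

>>> {"fn": "apply_moves", "kwargs": {
  "targets": [
    [10,[0,4.7,0],[-4.5,0,0]],
    [10,[0,4.7,0],[-4,0,0]],
    [10,[0,4,0],[0,0,0]]
  ]
}}

```text
t: 15.52
tcp_pos: [0.4763, 0.1572, 0.0589]
tool_rot: [-1.95, 0.451, 1.937]
force: [7.0, 17.0, -21.0]
opening: 0.0162
```

Run:
```python
from h import *
arc(.5254,.1254,9,2,.0588,10)
```

```text
radius 0.058468468851655915 ang 147.04894103732695
[[10, [np.float64(0.1), np.float64(4.6), np.float64(0.3)], [np.float64(-4.5), 0, 0]], [10, [np.float64(-0.0), np.float64(4.6), np.float64(0.3)], [np.float64(-4.5), 0, 0]]]
start 15.525 [0.4763 0.1572 0.0589] yaw -117.5 tilt [ 0.012  0.023 -1.   ] F [  7.  17. -21.] M [ 2.1  -0.79  0.01] j [ 0.16  0.42 -0.56  0.57  0.02 -2.5 ] op 0.0162
```

>>> {"fn": "apply_moves", "kwargs": {
  "targets": [
    [10,[0,4,0],[0,0,0]],
    [10,[0,4,0],[0,0,0]]
  ]
}}

```text
t: 15.78
tcp_pos: [0.4765, 0.1574, 0.0589]
tool_rot: [-1.945, 0.432, 1.929]
force: [7.1, 17.3, -18.9]
opening: 0.016
```

At the stop. I'll release, lift and check.

>>> {"fn": "apply_moves", "kwargs": {
  "targets": [
    [45,[0,0,0],[0,0,0]],
    [45,[0,0,0],[0,0,0]],
    [45,[-35,0,0],[0,0,0]],
    [45,[-40,0,0],[0,0,0]],
    [45,[-40,0,0],[0,0,0]],
    [45,[0,0,0],[0,0,0]]
  ]
}}

```text
t: 16.52
tcp_pos: [0.4779, 0.1522, 0.1825]
tool_rot: [-1.949, 0.437, 1.916]
force: [0.3, -0.2, 0.1]
opening: 0.0449
```

Run:
```python
from h import *
s,R=tool();psi=np.degrees(np.arctan2(R[1,1],R[0,1]))
rows(line(s["tcp_pos"],psi,[.40,-.25,.22],psi,8),45)
```

```text
[[45, [np.float64(-4.7), np.float64(49.0), np.float64(-14.9)], [np.float64(-0.0), 0, 0]], [45, [np.float64(-4.7), np.float64(49.0), np.float64(-14.9)], [np.float64(-0.0), 0, 0]], [45, [np.float64(-4.7), np.float64(49.0), np.float64(-14.9)], [np.float64(-0.0), 0, 0]], [45, [np.float64(-4.7), np.float64(49.0), np.float64(-14.9)], [np.float64(-0.0), 0, 0]], [45, [np.float64(-4.7), np.float64(49.0), np.float64(-14.9)], [np.float64(-0.0), 0, 0]], [45, [np.float64(-4.7), np.float64(49.0), np.float64(-14.9)], [np.float64(-0.0), 0, 0]], [45, [np.float64(-4.7), np.float64(49.0), np.float64(-14.9)], [np.float64(-0.0), 0, 0]], [45, [np.float64(-4.7), np.float64(49.0), np.float64(-14.9)], [np.float64(-0.0), 0, 0]]]
start 16.525 [0.4779 0.1522 0.1825] yaw -117.9 tilt [ 0.027  0.038 -0.999] F [ 0.3 -0.2  0.1] M [-0.03  0.02 -0.02] j [ 0.14  0.25 -0.43  0.86  0.03 -2.51] op 0.0449
```

Run:
```python
from h import *
s,R=tool();psi=np.degrees(np.arctan2(R[1,1],R[0,1]))
rows(line(s["tcp_pos"],psi,[.42,-.22,.21],psi-49,7),45)
```

```text
[[45, [np.float64(-3.9), np.float64(50.9), np.float64(-17.6)], [np.float64(7.0), 0, 0]], [45, [np.float64(-3.9), np.float64(48.3), np.float64(-23.6)], [np.float64(7.0), 0, 0]], [45, [np.float64(-3.9), np.float64(45.1), np.float64(-29.4)], [np.float64(7.0), 0, 0]], [45, [np.float64(-3.9), np.float64(41.2), np.float64(-34.6)], [np.float64(7.0), 0, 0]], [45, [np.float64(-3.9), np.float64(36.6), np.float64(-39.4)], [np.float64(7.0), 0, 0]], [45, [np.float64(-3.9), np.float64(31.6), np.float64(-43.6)], [np.float64(7.0), 0, 0]], [45, [np.float64(-3.9), np.float64(26.0), np.float64(-47.1)], [np.float64(7.0), 0, 0]]]
start 16.525 [0.4779 0.1522 0.1825] yaw -117.9 tilt [ 0.027  0.038 -0.999] F [ 0.3 -0.2  0.1] M [-0.03  0.02 -0.02] j [ 0.14  0.25 -0.43  0.86  0.03 -2.51] op 0.0449
```

>>> {"fn": "apply_moves", "kwargs": {
  "targets": [
    [45,[-4,51,-18],[7,0,0]],
    [45,[-4,48,-24],[7,0,0]],
    [45,[-4,45,-29],[7,0,0]],
    [45,[-4,41,-35],[7,0,0]],
    [45,[-4,37,-39],[7,0,0]],
    [45,[-4,32,-44],[7,0,0]],
    [45,[-4,26,-47],[7,0,0]],
    [45,[0,0,0],[0,0,0]]
  ]
}}

```text
t: 17.52
tcp_pos: [0.4128, -0.2329, 0.1943]
tool_rot: [-1.343, 1.062, 1.341]
force: [-0.6, 0.1, 0.0]
opening: 0.0452
```

Run:
```python
from h import *
c=cam("top"); cv2.imwrite("pics/l_top.png",cv2.resize(c[0][150:300,180:370],None,fx=4,fy=4,interpolation=cv2.INTER_CUBIC)[:,:,::-1])
c=cam("scene"); cv2.imwrite("pics/l_sc.png",cv2.resize(c[0][170:320,200:380],None,fx=4,fy=4,interpolation=cv2.INTER_CUBIC)[:,:,::-1])
rows([],10)
```

```text
[]
start 17.625 [ 0.4127 -0.2294  0.194 ] yaw -168.5 tilt [ 0.029  0.037 -0.999] F [0.  0.  0.4] M [0.02 0.02 0.02] j [-0.69  0.21 -0.45  0.91  0.05 -2.47] op 0.0448
```

View pics/l_top.png

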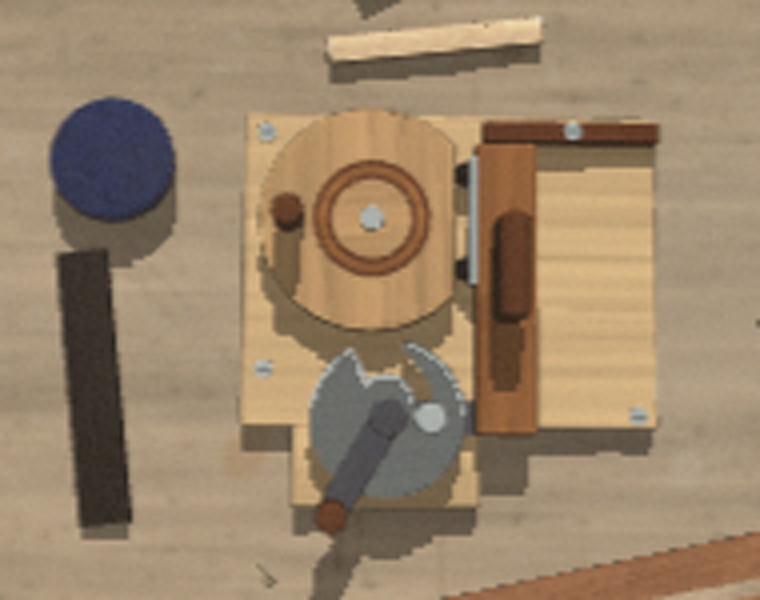

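View pics/l_sc.png

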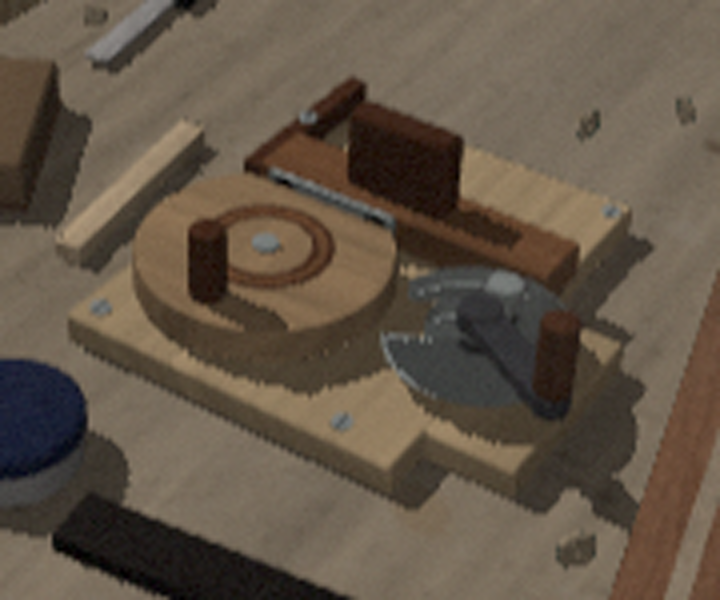

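Run:
```python
from h import *
c=cam("top"); X=lambda u,v,z: onz(c,*crop(u,v),z)[:2]
h=X(391,417,.052);t=X(371,216,.044)
p=X(332,513,.09)-h; print("post r",np.linalg.norm(p),"cam",np.arctan2(p[1],p[0])-np.pi/2+np.radians(38))
q=X(287,208,.082)-t; print("peg r",np.linalg.norm(q),"tt",np.arctan2(q[1],q[0])-np.pi/2)
print("stud advance by cam",X(430,416,.05)-X(441,416,.05))
s,R=tool(); print(s["force"],s["t"])
```

```text
post r 0.06078574355467376 cam 1.664752222887603
peg r 0.047394507638007524 tt 0.024655902326788715
stud advance by cam [-3.52449172e-05  6.21894572e-03]
[ 0.32094448  0.38789437 -0.42744628] 17.675
```

Run:
```python
from h import *
c=cam("top"); X=lambda u,v,z: onz(c,*crop(u,v),z)[:2]
h=X(391,417,.052)
for u,v in((302,343),(332,513)):
    p=X(u,v,.09)-h; print(np.linalg.norm(p),np.arctan2(p[1],p[0])-np.pi/2+np.radians(38))
```

```text
0.06344346080420786 -0.002064564733965213
0.06078574355467376 1.664752222887603
```

```bash
python3 -c "
from rig import env; print(env.job_done()); print(env.get_state()['t'])"
```

```text
the job is handed in; nothing more can be done
None
the job is handed in; nothing more can be done
```

The turntable is locked at home. I opened the cam to its stop, turned the turntable home by its peg, and pushed the bar in until the stud stopped in the cam mouth. I then swung the cam lever over, let go, backed the arm away and handed in at about 17.7 s.

The last checks, from the top camera and the force readings:

- **Cam:** it measured 1.66 rad against the 1.7 stop. The post would not move further under about 18 N, roughly 1.1 Nm at the lever and well above the 0.4 Nm drawing friction. The post's radius read 60.8 to 63.4 mm instead of 62, so I put the 0.04 rad gap down to picture error of about that size.
- **Turntable:** it measured 0.025 rad, nominally zero.
- **Stud:** the cam drew it in 6.2 mm, against about 6 expected, and the shoe's buttons are against the flat.
- **Loose items:** the tin, the ebony blank and the offcut look unmoved between the first and last top pictures; I compared them by eye only.

The highest wrist force I read was about 28 N, while pressing the cam against its stop. At hand-in the gripper was clear of everything.

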